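Touch off a hewn mallet blank with three stop pins

ROBOT

A 6-joint arm with a two-finger parallel gripper is mounted at the origin on the work surface. World frame = base frame: x ahead of the robot, y to its left, z up, the work surface at z = 0. Lengths are in m, angles in rad, forces in N, time in s.
With the tool pointing down it reaches from about 0.425 to 0.95 m from the base axis. Payload 3.5 kg.
Tool frame: the origin (TCP) lies between the finger pads; the fingertips stand 22 mm ahead of it and the grasp point (between the pads) lies 3 mm ahead of it (ctrl.nose_length is the z of the fingertips in the tool frame, in m); z points along the fingers, y is the line along which they close (so a half turn about z gives the same grasp; the last joint's range is limited). The gripper opens to 85 mm and grips with 20 to 120 N. Pads are 22 mm wide; open, the fingers measure 114 mm over their backs; the gripper's body (76 mm by 85 mm) begins 54 mm behind the grasp point. The pads swing forward as they close: fully open they stand 13 mm farther back than shut.
Start: joints at [-1.262, 0.286, 1.577, -0, 1.279, -0.15], TCP at [0.299, -0.605, 0.253] pointing down, gripper open.
Joint ranges: [-2.77, 2.77], [-0.9, 2.22], [0.21, 2.48], [-1.53, 4.67], [0.24, 2.81], [-2.84, 2.84]. Speed limits (rad/s): [2.79, 2.79, 3.14, 3.14, 3.14, 3.14].

INTERFACE

Orientations are given as a unit quaternion [x, y, z, w].
In Python, from plant import ctrl gives the robot as it stands. The module is installed in compiled form; this text tells all that it offers.
- The arm moves only by the tool send_rows, never from a script. Its argument "rows" is text: rows parted by semicolons, each of 7 numbers parted by spaces: the turn, a rotation vector about the tool's x, y, z in parts of the range, where 1.0 means 2 rad, then the shift along the tool's x, y, z in fractions of the full range, 1 being 500 mm, then the opening, from -1 (shut) to 1 (fully open). A call has 1 to 8 rows; each row is the pose to reach, as a shift and turn from the pose commanded when the call began, along the tool's axes at that moment; what a row does not reach only later rows make up. A row lasts 1/8 s, in which the tool goes at most 62.5 mm and 10.7 degrees, less where a joint would pass 70% of its speed; a pose out of reach is approached as far as the arm can. A call with a gripper value outside its range is refused whole. The fingers move at their own pace and stop on an object; "grip_force" is the grip in N (left out, the last holds). Time passes only in rows, so rows that repeat a pose let the fingers close. It gives the time, the measured TCP pose, the force, the opening and the grip force at its end, in the units of the state.
- ctrl.get_state(): the state, without advancing time (a new reading comes with each control period).
- ctrl.read_camera(name): name is "side" or "top" or "wrist"; returns a dict with "color" (400x640x3 uint8, red, green, blue), "fx", "fy", "cx", "cy" (pixels), "D" ([k1, k2, p1, p2, k3] as OpenCV has them; the pictures are not rectified), "extrinsics" (4x4, takes a point from world to camera coordinates). Camera axes: x right, y down, z forward; pixel columns grow to the right and rows downward; lengths in m; the calibration is good to about 2 mm. A picture is of the moment at which its call begins. There is no depth.
- ctrl.sign_off(): hands the job in; it is judged then, once.
Trained networks look in a picture, given as the dict that the camera call returned (one of the last four; its "shot" number tells which), for a name from the list of things; names that differ only in an ending like _2 or _b are one class to them, and where a whole thing is asked for, a point or a joint stands for the part that bears it (a point fixed in the world has none). Each returns a list of dicts, best first, with "p" (0 to 1); they miss things now and then, are a little off and sometimes report something else, mostly with a low value. They report only what shows in the picture. A call takes as long as a camera call. They do not tell look-alikes from the thing itself.
- ctrl.look_for(picture, target): "position" ([x, y, z] in m, in the coordinates of the camera as it stood for that picture, good to about 4 mm: the middle of the surface that is visible of it).
The state is a dict: "time": time; "qpos": joint angles; "dq": joint speeds; "joint_efforts": joint torques, N m; "eef_pos": TCP position; "tcp_rot": TCP orientation; "contact_force": force on the tool from outside, world axes, zero at the start; "wrist_torque": the same for the moment, N m; "opening": opening from 0.0 (shut) to 1.0 (fully open); "finger_force": force on a finger pad.
Only numpy, scipy, OpenCV 4.12 (cv2) and the standard library are available. Lean on these libraries where they do the work, as an engineer would, in place of code of your own. Each camera call takes 0.05 s, during which the arm holds its last target. There are 200 camera calls.

TASK

Set up the drilling jig to the rough-hewn mallet blank that lies on it under its iron weight: slide each of the three stop pins up by its wooden post until its sprung tip rests on the blank with a light, steady pressure of about 4 newtons (never hard), and let go of it there. The blank must not be shifted. When all three are touching, swing the locking lever fully over to its other side, leave the tools and offcuts where they lie, and let go of everything.

Things in the scene. Friction and masses are not known exactly. Their poses are not given: they have to be found in the camera images.
- jig: the drilling jig: a plywood board 300 (x) x 400 (y) x 20, fixed on the bench. Origin: centre of its underside; x, y along its edges, z up. On it: stop1 and stop2 side by side (90 apart) at the robot's side, pushing along jig +x onto the blank's long face; stop3 at the left (+y) edge, pushing along jig -y onto the blank's end; the locking lever on a dark block in the near left corner.
- blank: hewn hardwood blank, about 70 (x) x 150 (y) x 70, with an iron weight 46 x 90 x 45 with a handle on top (132 high in all); one rigid unit of about 5 kg, loose on the board. Origin: middle of its underside; axes within 0.1 rad of the jig's. The chopped -x face and +y end are stepped, up to 7 mm proud or short of nominal from place to place: contact must be felt. Shifting it over 4 mm is a fault.
- stop1: Right-hand (-y) stop pin of the near pair. Slides along its +x, to the blank; starts 5 to 80 mm short of it; 7 N slides it; stays put. Sled 36 x 30 x 30 with an upright wooden post (22 along the slide, 14 across, top 78 above the board). Steel tip on a 1.5 N/mm spring (no preload, 10 mm travel): nose 75 mm ahead of the origin, 18 above the board. Origin: sled middle, on the board.
- stop2: Left-hand (+y) stop pin of the near pair. Slides along its +x, to the blank; starts 5 to 80 mm short of it; 7 N slides it; stays put. Sled 36 x 30 x 30 with an upright wooden post (22 along the slide, 14 across, top 78 above the board). Steel tip on a 1.5 N/mm spring (no preload, 10 mm travel): nose 75 mm ahead of the origin, 18 above the board. Origin: sled middle, on the board.
- stop3: Stop pin at the jig's left edge, facing jig -y. Slides along its +x, to the blank; starts 5 to 80 mm short of it; 7 N slides it; stays put. Sled 36 x 30 x 30 with an upright wooden post (22 along the slide, 14 across, top 78 above the board). Steel tip on a 1.5 N/mm spring (no preload, 10 mm travel): nose 75 mm ahead of the origin, 18 above the board. Origin: sled middle, on the board.
- stop1_post (a point): the holding point of stop 1: on the axis of its post, 12 mm below the post's top (66 above the jig board). The post is 14 thick across the slide.
- stop2_post (a point): the holding point of stop 2, as for stop 1.
- stop3_post (a point): the holding point of stop 3, as for stop 1.
- lock (a joint): angle of the locking lever, 0 to 1.0 rad, hinged about the jig's y axis 42 mm above the bench, over the middle of its block. 0 leans 0.5 rad towards the robot (jig -x), 1.0 is fully over, 0.5 rad the other way (jig +x). Starts at 0 to 0.15, stays where left; about 1 N at the ball moves it.
- lock_tip (a point): centre of the black ball (26 in diameter) at the end of the locking lever, 60 mm from its hinge axis; about 95 mm above the bench at either end of its swing, 102 half way.
- chisel1: a chisel with a dark wooden handle, 210 long, 26 high, lying on the jig board along its right-hand (-y) edge; origin on the board under its middle; not to be disturbed
- chisel2: a wide chisel, 240 long, lying on the bench to the left of the jig; origin under its middle; not to be disturbed
- chisel3: a narrow chisel, 200 long, lying on the bench to the left of the jig; origin under its middle; not to be disturbed
- offcut: a small wooden offcut, 30 x 45 x 18, lying on the jig board near the locking lever, at the robot's side; origin under its middle; not to be disturbed
- mallet: a wooden mallet, 270 long, 60 high, lying on the bench to the right of the jig; origin under it, between head and handle; not to be disturbed
- square: a try square (wooden stock 120, steel blade 160) lying on the bench to the right of the jig; origin under the middle of its stock; not to be disturbed
Mind the look-alikes: they are no part of the job. Leave any blue or purple look-alike of the blank alone.

How it is judged:
On the way, in this order (a step that is already met when the one before it is completed fails the run):
1. all three stop pins press on the blank with 1.5 to 7 N, the gripper off them (contact force between stop1 and blank between 1.5 and 7 N and contact force between stop2 and blank between 1.5 and 7 N and contact force between stop3 and blank between 1.5 and 7 N and contact force between the fingers and stop1 below 0.5 N and contact force between the fingers and stop2 below 0.5 N and contact force between the fingers and stop3 below 0.5 N), for 0.3 s.
2. the locking lever is swung fully over (value of joint lock above 0.85 rad), for 0.2 s.
At the end, for the whole second after the job is handed in: each of the three stop pins rests on the blank with 1.5 to 7 N, the locking lever is fully over (above 0.85 rad), the blank is at rest, everything is let go (contact force between stop1 and blank between 1.5 and 7 N and contact force between stop2 and blank between 1.5 and 7 N and contact force between stop3 and blank between 1.5 and 7 N and value of joint lock above 0.85 rad and linear speed of blank below 0.01 m/s); the robot touches nothing.
It fails at once if a stop pin is driven hard against the blank (over 12 N) (contact force between any of stop1, stop2, stop3 and blank above 12 N).
It fails at once if the blank is shifted by more than 4 mm (distance of blank from where it was at the start of the episode above 0.004 m).
It fails at once if a tool or offcut is moved by more than 20 mm (distance of any of chisel1, chisel2, chisel3, offcut, mallet, square from where it was at the start of the episode above 0.02 m).
It also fails if it takes over 72 s, if anything falls off the work surface, if the arm or the gripper's body presses on something with over 40 N, if the wrist force passes 120 N, or if a joint passes its speed limit or range.

## Working session

There is one attempt and no reset: what is moved stays moved. The work goes in short steps, Python scripts to look and compute and a tool call to move; the robot and the scene stay as the last step left them, time stands still between calls to the robot, and variables do not carry over. Pictures are saved under pics/ and viewed, at most 10 in all, crops included, and the job is handed in when it is done.

Besides the shell and the picture viewer there is one more tool, called after "Call:" as name(argument=value, ...) on one line, values as JSON. send_rows: Moves the arm, as the interface text tells. Its arguments: {"type":"object","properties":{"rows":{"type":"string"},"grip_force":{"type":"number"}},"required":["rows"]}

```bash
mkdir -p pics
cat > h.py <<'E'
import numpy as np, cv2
from plant import ctrl
from scipy.spatial.transform import Rotation as R
np.set_printoptions(precision=4,suppress=True)
def towld(pic,p):
    T=np.array(pic["extrinsics"]); return T[:3,:3].T@(np.array(p)-T[:3,3])
def proj(pic,P):
    T=np.array(pic["extrinsics"]); K=np.array([[pic["fx"],0,pic["cx"]],[0,pic["fy"],pic["cy"]],[0,0,1]])
    r,_=cv2.Rodrigues(T[:3,:3]); return cv2.projectPoints(np.array(P,float).reshape(-1,3),r,T[:3,3],K,np.array(pic["D"],float))[0].reshape(-1,2)
def ray(pic,uv,z):
    T=np.array(pic["extrinsics"]); K=np.array([[pic["fx"],0,pic["cx"]],[0,pic["fy"],pic["cy"]],[0,0,1]])
    n=cv2.undistortPoints(np.array(uv,float).reshape(-1,1,2),K,np.array(pic["D"],float)).reshape(-1,2)
    d=np.c_[n,np.ones(len(n))]@T[:3,:3]; c=-T[:3,:3].T@T[:3,3]
    return c+d*((z-c[2])/d[:,2])[:,None]
def save(pic,name,crop=None,s=1):
    im=pic["color"][:,:,::-1]
    if crop: im=im[crop[1]:crop[3],crop[0]:crop[2]]
    cv2.imwrite("pics/"+name,cv2.resize(im,None,fx=s,fy=s,interpolation=cv2.INTER_CUBIC))
def go(pos,yaw=None):
    "shift/turn in tool axes to a world TCP pos (down)"
    s=ctrl.get_state(); r=R.from_quat(s["tcp_rot"]); return r.inv().apply(np.array(pos)-s["eef_pos"])*1000
E
python3 - <<'E'
from h import *
s=ctrl.get_state(); print(s, ctrl.nose_length)
for n in ("top","side"):
    p=ctrl.read_camera(n); save(p,n+"0.png")
    print(n,-np.array(p["extrinsics"])[:3,:3].T@np.array(p["extrinsics"])[:3,3])
    for t in ["jig","blank","stop1","stop2","stop3","stop1_post","stop2_post","stop3_post","lock_tip","lock","offcut","chisel1"]:
        for d in ctrl.look_for(p,t)[:4]:
            if d["p"]>.2: w=towld(p,d["position"]); print(t,round(d["p"],2),w,proj(p,w)[0].round())
E
```

```text
{'time': 0.0, 'qpos': array([-1.262 ,  0.2872,  1.5782, -0.    ,  1.2786, -0.15  ]), 'dq': array([-0.0005,  0.0007,  0.0008, -0.0012,  0.0004,  0.0004]), 'joint_efforts': array([ -0.0007, -40.5988, -29.2625,  -0.0001,   0.0059,   0.    ]), 'eef_pos': array([ 0.2988, -0.6046,  0.2519]), 'tcp_rot': array([ 0.9738,  0.2274, -0.0001, -0.0012]), 'contact_force': array([ 1.1089,  0.6487, -0.1457]), 'wrist_torque': array([-0.0336,  0.0108,  0.0168]), 'finger_force': 0.0, 'opening': 0.997648409544315} 0.022
top [ 0.2335 -0.0207  1.7572]
jig 0.71 [ 0.5639 -0.0532  0.0199] [326. 186.]
jig 0.66 [ 0.6431 -0.1101  0.0864] [342. 161.]
blank 0.95 [ 0.642  -0.1089  0.0859] [342. 161.]
blank 0.82 [0.4914 0.2381 0.0681] [245. 202.]
blank 0.63 [ 0.3082 -0.2172  0.0653] [371. 255.]
stop1 0.64 [ 0.4965 -0.1493  0.0482] [352. 203.]
stop1 0.62 [ 0.5006 -0.0646  0.0514] [329. 201.]
stop2 0.64 [ 0.4965 -0.1493  0.0482] [352. 203.]
stop2 0.62 [ 0.5006 -0.0646  0.0514] [329. 201.]
stop3 0.64 [ 0.4965 -0.1493  0.0482] [352. 203.]
stop3 0.62 [ 0.5006 -0.0646  0.0514] [329. 201.]
stop1_post 0.48 [ 0.4944 -0.1496 
[... 1042 characters left out ...]
 [259. 190.]
stop3 0.63 [ 0.4941 -0.1401  0.0443] [353. 181.]
stop3 0.6 [ 0.4906 -0.0512  0.0448] [332. 195.]
stop1_post 0.86 [ 0.4902 -0.141   0.0489] [354. 181.]
stop2_post 0.56 [ 0.4913 -0.0587  0.0501] [334. 193.]
stop2_post 0.5 [0.5124 0.3863 0.0183] [198. 279.]
stop3_post 0.55 [0.6471 0.0937 0.0491] [261. 189.]
lock 0.52 [ 0.5517 -0.2344  0.038 ] [360. 161.]
lock 0.45 [0.5064 0.0715 0.1   ] [296. 198.]
offcut 0.72 [0.4606 0.0461 0.0377] [314. 219.]
offcut 0.53 [0.5112 0.0731 0.1017] [294. 197.]
chisel1 0.86 [0.4239 0.4752 0.023 ] [183. 324.]
chisel1 0.72 [0.5104 0.0707 0.1028] [295. 197.]
chisel1 0.56 [ 0.5495 -0.2398  0.0348] [362. 161.]
chisel1 0.56 [0.5146 0.3821 0.0148] [199. 278.]
```

Run:
```python
import cv2
a=cv2.imread("pics/top0.png");b=cv2.imread("pics/side0.png")
A=cv2.resize(a[120:250,230:410],None,fx=4.4,fy=4.4,interpolation=cv2.INTER_CUBIC)
B=cv2.resize(b[110:280,210:420],None,fx=3.5,fy=3.5,interpolation=cv2.INTER_CUBIC)
cv2.imwrite("pics/topc.png",A);cv2.imwrite("pics/sidec.png",B)
```

```text
(no output)
```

View pics/topc.png

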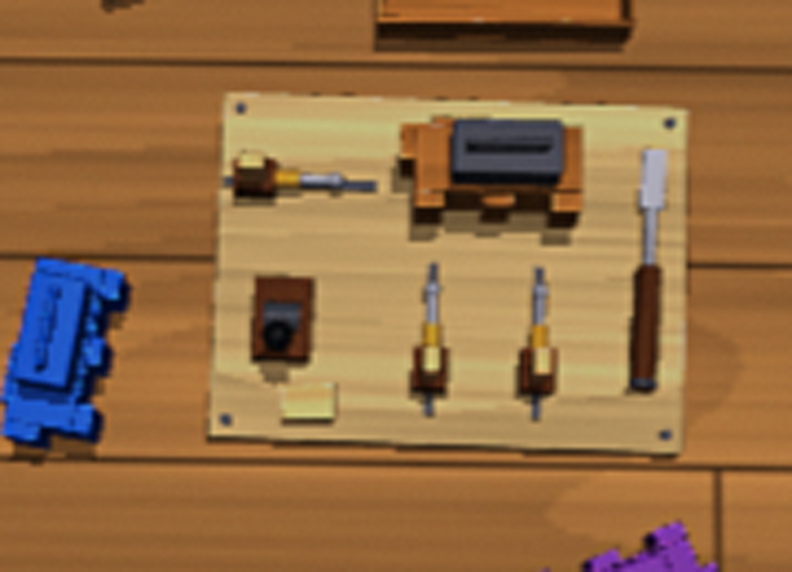

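View pics/sidec.png

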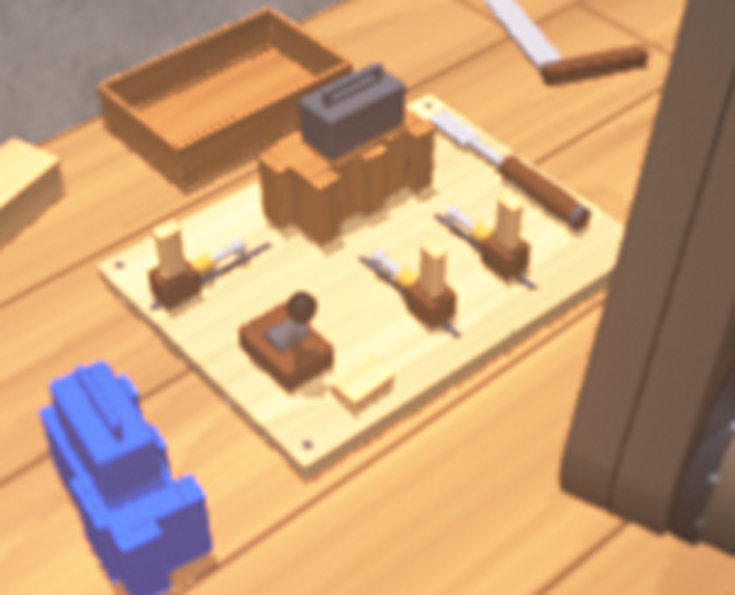

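View pics/side0.png

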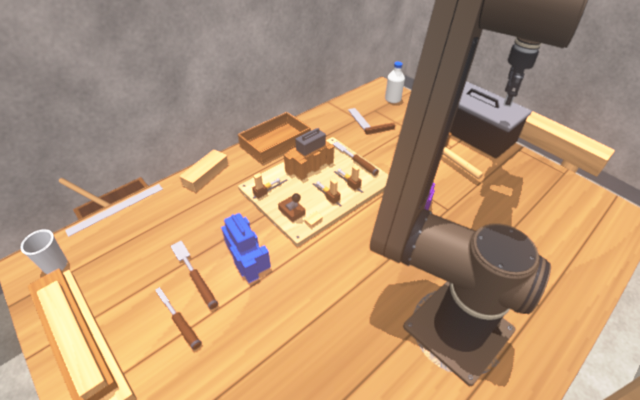

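Top crop: the brown blank with its iron weight is at (492,165), with stop1 (541,360), stop2 (430,360), stop3 (252,165) and the lever ball (278,332). In the full top picture the look-alikes are the blue one at (245,202) and the purple one at (371,255). The brown one on the board is the blank by its description.

Run:
```python
from h import *
p=ctrl.read_camera("top")
c=np.array([[225,95],[688,108],[680,455],[208,438]])/4.4+[230,120]
w=ray(p,c,.02); print(w, w.mean(0)); 
for i in range(4): d=w[(i+1)%4]-w[i]; print(np.linalg.norm(d),np.degrees(np.arctan2(d[1],d[0])))
t=np.array([[541,359],[431,359],[250,160]])/4.4+[230,120]; print(ray(p,t,.098))
print(ray(p,np.array([[278,332]])/4.4+[230,120],.095))
print(go([.48,-.08,.3]))
```

```text
[[ 0.7308  0.1178  0.02  ]
 [ 0.7249 -0.2802  0.02  ]
 [ 0.4253 -0.2709  0.02  ]
 [ 0.4339  0.1244  0.02  ]] [ 0.5787 -0.0772  0.02  ]
0.3980435386325603 -90.84387022139053
0.2997944972142554 178.22916485679835
0.3954690938906532 88.75096086345528
0.29696735728186563 -1.2810117384279045
[[ 0.4927 -0.1484  0.098 ]
 [ 0.4914 -0.0599  0.098 ]
 [ 0.6539  0.0897  0.098 ]]
[[0.5122 0.0639 0.095 ]]
[ 394.9114 -390.6685  -46.6874]
```

The manual's scale: shifts go in shares of 500 mm and turns go in shares of 2 rad. Converting my numbers, 395 mm / 500 = 0.79, -391 mm / 500 = -0.782, 27.6 degrees / 114.5916 = 0.2409.

Call:
send_rows(rows="0 0 0.0873 0.09 -0.09 -0.01 1; 0 0 0.1745 0.18 -0.18 -0.02 1; 0 0 0.2409 0.27 -0.27 -0.04 1; 0 0 0.2409 0.36 -0.36 -0.06 1; 0 0 0.2409 0.45 -0.45 -0.08 1; 0 0 0.2409 0.57 -0.57 -0.094 1; 0 0 0.2409 0.68 -0.68 -0.094 1; 0 0 0.2409 0.79 -0.782 -0.094 1")

```text
time: 2.35
eef_pos: [0.4602, -0.1329, 0.3005]
tcp_rot: [1.0, -0.012, 0.001, 0.0]
contact_force: [1.4, -0.4, -1.0]
opening: 1.002
finger_force: 0.0
```

Run:
```python
from h import *
s=ctrl.get_state(); print(s["time"],s["eef_pos"],R.from_quat(s["tcp_rot"]).as_matrix(),s["contact_force"],s["qpos"])
p=ctrl.read_camera("wrist"); save(p,"w1.png")
print(-np.array(p["extrinsics"])[:3,:3].T@np.array(p["extrinsics"])[:3,3])
for t in ["blank","stop1","stop1_post","stop2_post","stop3_post","lock_tip","lock"]:
        for d in ctrl.look_for(p,t)[:3]:
            if d["p"]>.2: w=towld(p,d["position"]); print(t,round(d["p"],2),w,proj(p,w)[0].round())
print(proj(p,[[.4927,-.1484,.098],[.4914,-.0599,.098],[.6539,.0897,.098],[.5122,.0639,.095]]))
```

```text
2.35 [ 0.4602 -0.1329  0.3005] [[ 0.9997 -0.0233  0.0017]
 [-0.0233 -0.9997 -0.0008]
 [ 0.0017  0.0008 -1.    ]] [ 1.3985 -0.4032 -0.9526] [-0.4935 -0.195   1.9896  0.0001  1.3452  1.1006]
[ 0.5416 -0.1339  0.4216]
blank 0.97 [0.4942 0.2153 0.0364] [ 22. 140.]
blank 0.82 [ 0.6209 -0.1134  0.0547] [292.  10.]
blank 0.67 [ 0.3219 -0.2004  0.0682] [370. 272.]
stop1 0.95 [ 0.5052 -0.15    0.0519] [329. 125.]
stop1 0.7 [ 0.5053 -0.0602  0.0471] [251. 127.]
stop1_post 0.68 [ 0.5047 -0.1475  0.0496] [326. 126.]
stop2_post 0.62 [ 0.5014 -0.0623  0.0504] [253. 130.]
lock_tip 0.88 [0.5121 0.0621 0.1053] [114. 128.]
lock_tip 0.25 [ 0.5032 -0.0656  0.0523] [255. 129.]
lock 0.68 [0.518  0.064  0.1001] [113. 122.]
lock 0.25 [ 0.5024 -0.1485  0.0494] [327. 128.]
[[329.0532 142.2719]
 [242.4983 145.5679]
 [ 46.3634 -43.3114]
 [118.0361 127.0545]]
```

View pics/w1.png

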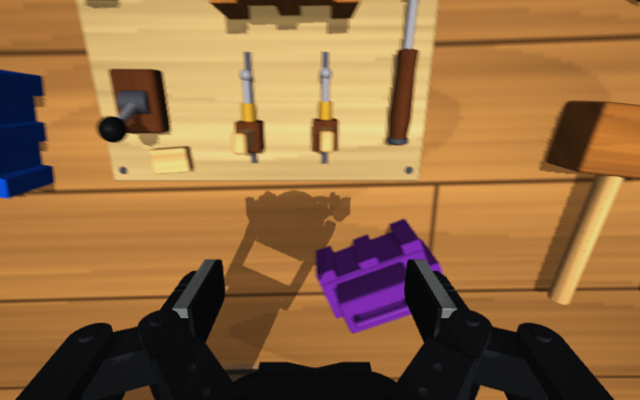

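Wrist picture: the stop1 post top is at (324,142), the stop2 post top at (240,145) and the lever ball at (113,129). The purple look-alike at (378,285) stays out of the way.

Run:
```python
from h import *
p=ctrl.read_camera("wrist"); save(p,"w2.png",(215,40,355,175),4)
w=ray(p,[[323.5,142],[240,145]],.098); print(w)
print(ray(p,[[113,129]],.095))
a=go([w[0][0],w[0][1],.12]); print(a,go([w[1][0],w[1][1],.12]),ctrl.get_state()["eef_pos"])
```

```text
[[ 0.4921 -0.1459  0.098 ]
 [ 0.4912 -0.0608  0.098 ]]
[[0.5098 0.0657 0.095 ]]
[ 32.9725   8.8218 179.6356] [ 29.8871 -76.2491 179.632 ] [ 0.4595 -0.1362  0.2996]
```

View pics/w2.png

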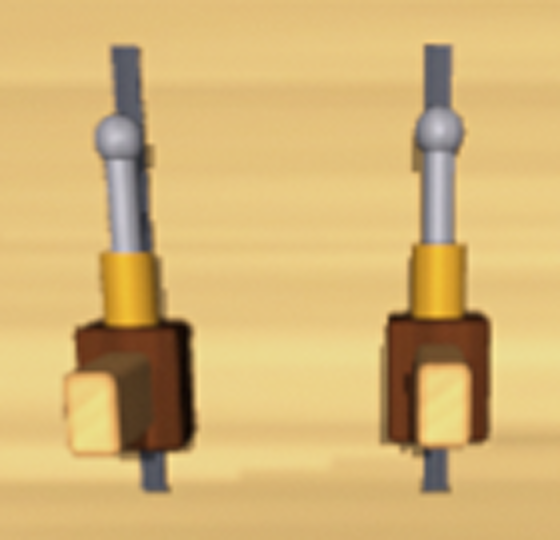

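To row units: 210.5 mm / 500 = 0.421, 33.5 mm / 500 = 0.067.

Call:
send_rows(rows="0 0 0 0.03 0.01 0.12 0.5; 0 0 0 0.067 0.022 0.23 0.5; 0 0 0 0.067 0.022 0.32 0.5; 0 0 0 0.067 0.022 0.38 0.5; 0 0 0 0.067 0.022 0.421 0.5; 0 0 0 0.067 0.022 0.421 0.5; 0 0 0 0.067 0.022 0.421 0.5", grip_force=40)

```text
time: 3.68
eef_pos: [0.4936, -0.1476, 0.0902]
tcp_rot: [1.0, -0.012, 0.001, 0.0]
contact_force: [0.1, -0.4, 0.6]
opening: 0.751
finger_force: 0.0
```

Run:
```python
from h import *
p=ctrl.read_camera("wrist"); save(p,"w3.png")
s=ctrl.get_state(); print(s["eef_pos"],s["contact_force"],s["time"])
```

```text
[ 0.4939 -0.1476  0.0906] [ 0.8736  0.5334 -0.4662] 3.725
```

View pics/w3.png

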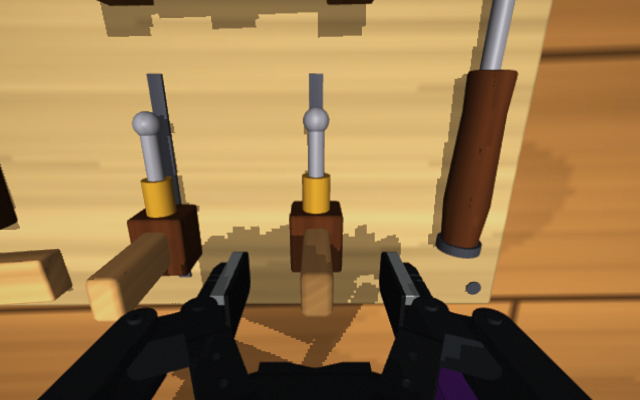

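The stop1 post, at (316,285), is centred between the pads. Closing.

Call:
send_rows(rows="0 0 0 0 0 0 -1; 0 0 0 0 0 0 -1; 0 0 0 0 0 0 -1; 0 0 0 0 0 0 -1; 0 0 0 0 0 0 -1; 0 0 0 0 0 0 -1")

```text
time: 4.47
eef_pos: [0.4933, -0.1483, 0.09]
tcp_rot: [1.0, -0.011, 0.0, 0.002]
contact_force: [-0.8, -5.3, 1.1]
opening: 0.155
finger_force: 40.9
```

To row units: 18 mm / 500 = 0.036, 16 mm / 500 = 0.032.

Call:
send_rows(rows="0 0 0 0.005 0 0 -1; 0 0 0 0.01 0 0 -1; 0 0 0 0.015 0 0 -1; 0 0 0 0.02 0 0 -1; 0 0 0 0.024 0 0 -1; 0 0 0 0.028 0 0 -1; 0 0 0 0.032 0 0 -1; 0 0 0 0.036 0 0 -1")

```text
time: 5.48
eef_pos: [0.51, -0.1487, 0.09]
tcp_rot: [1.0, -0.011, -0.002, 0.002]
contact_force: [-7.4, -6.0, 5.3]
opening: 0.156
finger_force: 41.5
```

To row units: 5 mm / 500 = 0.01, 4 mm / 500 = 0.008.

Call:
send_rows(rows="0 0 0 0.002 0 0 -1; 0 0 0 0.004 0 0 -1; 0 0 0 0.006 0 0 -1; 0 0 0 0.008 0 0 -1; 0 0 0 0.01 0 0 -1")

```text
time: 6.1
eef_pos: [0.515, -0.1488, 0.09]
tcp_rot: [1.0, -0.011, -0.002, 0.002]
contact_force: [-7.8, -5.4, 5.3]
opening: 0.158
finger_force: 41.5
```

To row units: 4 mm / 500 = 0.008, 3 mm / 500 = 0.006.

Call:
send_rows(rows="0 0 0 0.002 0 0 -1; 0 0 0 0.004 0 0 -1; 0 0 0 0.006 0 0 -1; 0 0 0 0.008 0 0 -1")

```text
time: 6.6
eef_pos: [0.519, -0.1489, 0.09]
tcp_rot: [1.0, -0.011, -0.002, 0.001]
contact_force: [-7.5, -5.8, 5.2]
opening: 0.159
finger_force: 41.4
```

To row units: 3 mm / 500 = 0.006, 2 mm / 500 = 0.004.

Call:
send_rows(rows="0 0 0 0.002 0 0 -1; 0 0 0 0.004 0 0 -1; 0 0 0 0.006 0 0 -1")

```text
time: 6.98
eef_pos: [0.522, -0.149, 0.09]
tcp_rot: [1.0, -0.011, -0.002, 0.001]
contact_force: [-7.6, -6.3, 5.6]
opening: 0.153
finger_force: 41.5
```

To row units: 3 mm / 500 = 0.006, 2 mm / 500 = 0.004.

Call:
send_rows(rows="0 0 0 0.002 0 0 -1; 0 0 0 0.004 0 0 -1; 0 0 0 0.006 0 0 -1")

```text
time: 7.35
eef_pos: [0.5249, -0.149, 0.09]
tcp_rot: [1.0, -0.011, -0.002, 0.001]
contact_force: [-8.1, -5.4, 6.1]
opening: 0.155
finger_force: 41.5
```

To row units: 3 mm / 500 = 0.006, 2 mm / 500 = 0.004.

Call:
send_rows(rows="0 0 0 0.002 0 0 -1; 0 0 0 0.004 0 0 -1; 0 0 0 0.006 0 0 -1")

```text
time: 7.72
eef_pos: [0.5279, -0.1491, 0.09]
tcp_rot: [1.0, -0.011, -0.002, 0.001]
contact_force: [-5.8, -6.3, 5.4]
opening: 0.157
finger_force: 41.5
```

To row units: 3 mm / 500 = 0.006, 2 mm / 500 = 0.004.

Call:
send_rows(rows="0 0 0 0.002 0 0 -1; 0 0 0 0.004 0 0 -1; 0 0 0 0.006 0 0 -1")

```text
time: 8.1
eef_pos: [0.5309, -0.1492, 0.09]
tcp_rot: [1.0, -0.011, -0.002, 0.001]
contact_force: [-7.9, -6.6, 5.3]
opening: 0.158
finger_force: 41.5
```

To row units: 3 mm / 500 = 0.006, 2 mm / 500 = 0.004.

Call:
send_rows(rows="0 0 0 0.002 0 0 -1; 0 0 0 0.004 0 0 -1; 0 0 0 0.006 0 0 -1")

```text
time: 8.48
eef_pos: [0.5339, -0.1493, 0.0901]
tcp_rot: [1.0, -0.011, -0.002, 0.001]
contact_force: [-6.2, -4.8, 5.8]
opening: 0.154
finger_force: 41.5
```

Call:
send_rows(rows="0 0 0 0.002 0 0 -1; 0 0 0 0.004 0 0 -1; 0 0 0 0.006 0 0 -1")

```text
time: 8.85
eef_pos: [0.5369, -0.1493, 0.09]
tcp_rot: [1.0, -0.011, -0.002, 0.001]
contact_force: [-7.5, -5.2, 4.2]
opening: 0.153
finger_force: 41.5
```

To row units: 3 mm / 500 = 0.006, 2 mm / 500 = 0.004.

Call:
send_rows(rows="0 0 0 0.002 0 0 -1; 0 0 0 0.004 0 0 -1; 0 0 0 0.006 0 0 -1")

```text
time: 9.22
eef_pos: [0.5399, -0.1494, 0.09]
tcp_rot: [1.0, -0.011, -0.002, 0.001]
contact_force: [-6.7, -5.5, 5.4]
opening: 0.157
finger_force: 41.5
```

Run:
```python
from h import *
p=ctrl.read_camera("wrist"); save(p,"w4.png",(80,0,480,300),2)
for i in range(4): 
    print(ctrl.get_state()["contact_force"]); ctrl.read_camera("top")
```

```text
[-6.082  -6.3541  4.2687]
[-6.7473 -6.0237  4.4991]
[-6.2984 -5.3108  4.7086]
[-6.5504 -5.3573  4.4643]
```

View pics/w4.png

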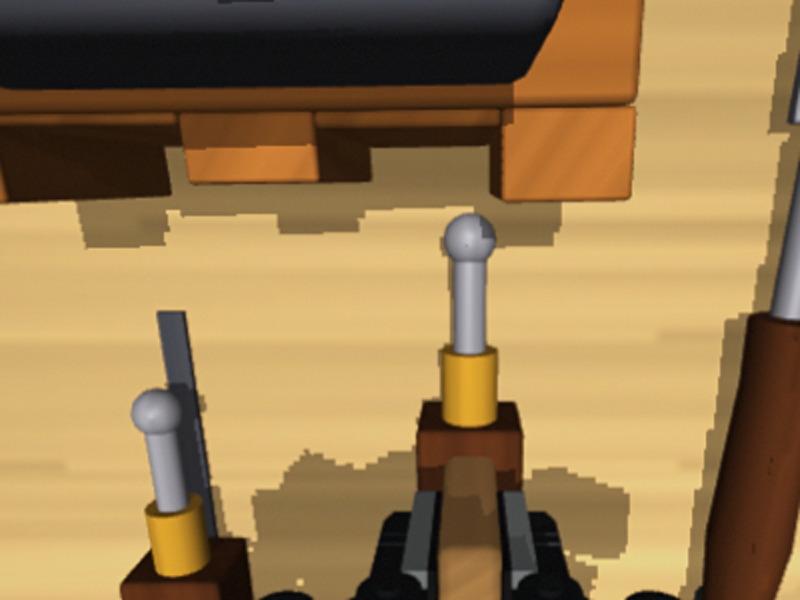

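Wrist crop (2x): stop1's ball front is at (470,213), still clear of the blank. The recessed face's foot is at about (430,147), and the proud right block's foot is at (500–632,200).

Run:
```python
from h import *
p=ctrl.read_camera("wrist")
f=lambda x,y:[80+x/2,y/2]
print("nose front",ray(p,[f(470,213),f(445,240),f(495,240)],.038))
print("stop2 nose",ray(p,[f(157,390)],.038))
print("feet",ray(p,[f(430,147),f(372,147),f(500,200),f(632,200),f(188,183),f(318,183),f(345,182),f(100,195),f(170,195)],.02))
print(ctrl.get_state()["eef_pos"])
```

```text
nose front [[ 0.6139 -0.1509  0.038 ]
 [ 0.6072 -0.1441  0.038 ]
 [ 0.6069 -0.1574  0.038 ]]
stop2 nose [[ 0.5671 -0.0602  0.038 ]]
feet [[ 0.6311 -0.1401  0.02  ]
 [ 0.6315 -0.1239  0.02  ]
 [ 0.6165 -0.1597  0.02  ]
 [ 0.6156 -0.1977  0.02  ]
 [ 0.6229 -0.0709  0.02  ]
 [ 0.6222 -0.1078  0.02  ]
 [ 0.6224 -0.1155  0.02  ]
 [ 0.6202 -0.0454  0.02  ]
 [ 0.6198 -0.0652  0.02  ]]
[ 0.54   -0.1494  0.09  ]
```

To row units: 4 mm / 500 = 0.008, 3 mm / 500 = 0.006.

Call:
send_rows(rows="0 0 0 0.002 0 0 -1; 0 0 0 0.004 0 0 -1; 0 0 0 0.006 0 0 -1; 0 0 0 0.008 0 0 -1")

```text
time: 10.02
eef_pos: [0.5439, -0.1495, 0.0901]
tcp_rot: [1.0, -0.011, -0.002, 0.001]
contact_force: [-7.7, -5.4, 5.2]
opening: 0.154
finger_force: 41.5
```

To row units: 4 mm / 500 = 0.008, 3 mm / 500 = 0.006.

Call:
send_rows(rows="0 0 0 0.002 0 0 -1; 0 0 0 0.004 0 0 -1; 0 0 0 0.006 0 0 -1; 0 0 0 0.008 0 0 -1")

```text
time: 10.52
eef_pos: [0.5478, -0.1496, 0.0901]
tcp_rot: [1.0, -0.011, -0.002, 0.001]
contact_force: [-7.0, -5.4, 5.8]
opening: 0.156
finger_force: 41.5
```

To row units: 4 mm / 500 = 0.008, 3 mm / 500 = 0.006.

Call:
send_rows(rows="0 0 0 0.002 0 0 -1; 0 0 0 0.004 0 0 -1; 0 0 0 0.006 0 0 -1; 0 0 0 0.008 0 0 -1")

```text
time: 11.02
eef_pos: [0.551, -0.1496, 0.09]
tcp_rot: [1.0, -0.011, -0.003, 0.001]
contact_force: [-10.2, -6.6, 8.0]
opening: 0.158
finger_force: 41.8
```

Run:
```python
from h import *
F=[]
for i in range(8):
    p=ctrl.read_camera("wrist"); s=ctrl.get_state(); F.append(np.r_[s["contact_force"],s["wrist_torque"],s["eef_pos"]])
print(np.mean(F,0),np.std(F,0)); save(p,"w5.png",(215,0,415,160),4)
```

```text
[-10.3152  -5.5461   7.1898  -0.6645   1.2153  -0.0434   0.5511  -0.1496
   0.09  ] [0.4852 0.4076 0.3609 0.0227 0.0279 0.031  0.     0.     0.    ]
```

View pics/w5.png

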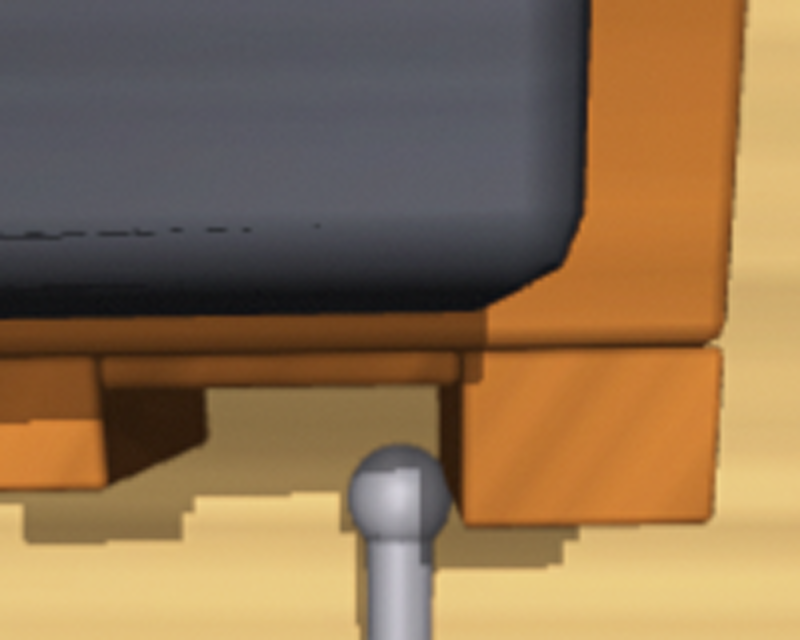

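Run:
```python
from h import *
p=ctrl.read_camera("wrist")
f=lambda x,y:[215+x/4,y/4]
print("cam",-np.array(p["extrinsics"])[:3,:3].T@np.array(p["extrinsics"])[:3,3])
print("nose front,L,R",ray(p,[f(400,445),f(350,490),f(450,490)],.038))
for z in (.02,.038,.06,.09): print(z,"recess, blockcorner front, sidefoot",ray(p,[f(320,385),f(465,522),f(440,400)],z))
```

```text
cam [ 0.6334 -0.1503  0.2106]
nose front,L,R [[ 0.6224 -0.151   0.038 ]
 [ 0.6168 -0.1442  0.038 ]
 [ 0.6165 -0.1576  0.038 ]]
0.02 recess, blockcorner front, sidefoot [[ 0.6298 -0.1398  0.02  ]
 [ 0.6101 -0.1605  0.02  ]
 [ 0.6274 -0.157   0.02  ]]
0.038 recess, blockcorner front, sidefoot [[ 0.6302 -0.1408  0.038 ]
 [ 0.6123 -0.1596  0.038 ]
 [ 0.628  -0.1564  0.038 ]]
0.06 recess, blockcorner front, sidefoot [[ 0.6306 -0.142   0.06  ]
 [ 0.615  -0.1584  0.06  ]
 [ 0.6287 -0.1556  0.06  ]]
0.09 recess, blockcorner front, sidefoot [[ 0.6311 -0.1437  0.09  ]
 [ 0.6186 -0.1568  0.09  ]
 [ 0.6296 -0.1545  0.09  ]]
```

Comparing image and geometry, stop1's ball rests on the corner of the proud block. It carries about 3 N along the slide, and the contact force should be about 3–5 N. I'll unload the arm a little before letting go.

Call:
send_rows(rows="0 0 0 -0.0012 0 0 -1; 0 0 0 -0.0012 0 0 -1")

```text
time: 11.72
eef_pos: [0.551, -0.1497, 0.09]
tcp_rot: [1.0, -0.011, -0.002, 0.001]
contact_force: [-7.6, -5.0, 4.8]
opening: 0.16
finger_force: 41.5
```

To row units: -90 mm / 500 = -0.18, -75 mm / 500 = -0.15.

Call:
send_rows(rows="0 0 0 0 0 0 0.3; 0 0 0 0 0 0 0.3; 0 0 0 0 0 0 0.3; 0 0 0 0 0 -0.08 0.3; 0 0 0 -0.04 -0.06 -0.12 0.3; 0 0 0 -0.1 -0.15 -0.12 0.3; 0 0 0 -0.118 -0.18 -0.12 0.3; 0 0 0 -0.118 -0.18 -0.06 0.3")

```text
time: 12.72
eef_pos: [0.4973, -0.0561, 0.1215]
tcp_rot: [1.0, -0.01, 0.003, 0.001]
contact_force: [0.3, -0.1, 0.3]
opening: 0.653
finger_force: 0.0
```

To row units: 30 mm / 500 = 0.06.

Call:
send_rows(rows="0 0 0 0 0 0.06 0.3; 0 0 0 0 0 0.06 0.3; 0 0 0 0 0 0.06 -1; 0 0 0 0 0 0.06 -1; 0 0 0 0 0 0.06 -1; 0 0 0 0 0 0.06 -1; 0 0 0 0 0 0.06 -1")

```text
time: 13.6
eef_pos: [0.4967, -0.0584, 0.091]
tcp_rot: [1.0, -0.011, 0.001, 0.002]
contact_force: [-1.1, -6.3, 1.4]
opening: 0.157
finger_force: 42.8
```

Call:
send_rows(rows="0 0 0 0.01 0 0 -1; 0 0 0 0.02 0 0 -1; 0 0 0 0.03 0 0 -1; 0 0 0 0.04 0 0 -1; 0 0 0 0.05 0 0 -1; 0 0 0 0.06 0 0 -1; 0 0 0 0.068 0 0 -1; 0 0 0 0.074 0 0 -1")

```text
time: 14.6
eef_pos: [0.5321, -0.0592, 0.0909]
tcp_rot: [1.0, -0.011, -0.001, 0.002]
contact_force: [-7.8, -6.1, 5.9]
opening: 0.152
finger_force: 43.5
```

To row units: 4 mm / 500 = 0.008, 3 mm / 500 = 0.006.

Call:
send_rows(rows="0 0 0 0.002 0 0 -1; 0 0 0 0.004 0 0 -1; 0 0 0 0.006 0 0 -1; 0 0 0 0.008 0 0 -1")

```text
time: 15.1
eef_pos: [0.536, -0.0593, 0.0909]
tcp_rot: [1.0, -0.011, -0.001, 0.002]
contact_force: [-7.3, -5.5, 5.6]
opening: 0.157
finger_force: 43.4
```

Run:
```python
from h import *
F=[]
for i in range(4):
    p=ctrl.read_camera("wrist"); s=ctrl.get_state(); F.append(np.r_[s["contact_force"],s["eef_pos"]])
print(np.mean(F,0)); save(p,"w6.png",(215,0,415,160),4)
```

```text
[-6.9993 -5.2424  5.6772  0.5361 -0.0593  0.0909]
```

View pics/w6.png

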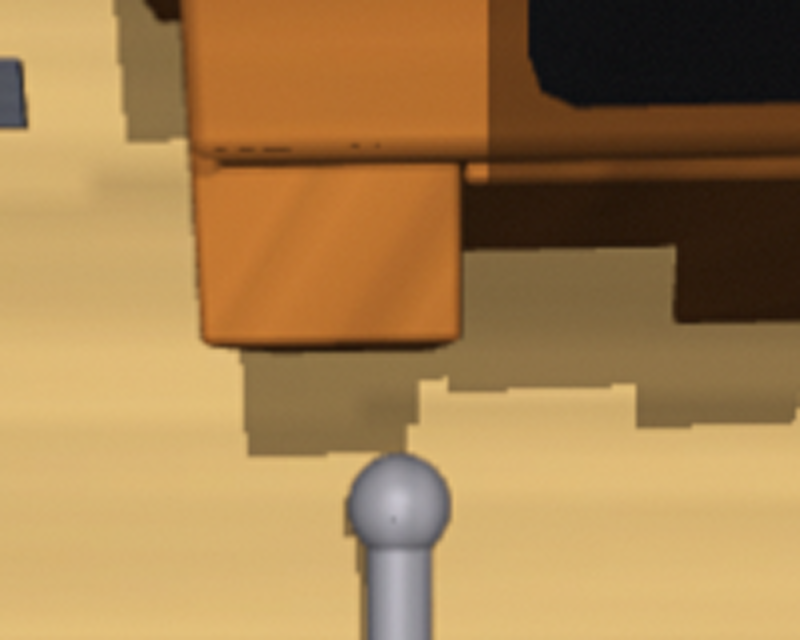

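Stop2's ball (400,455) faces the proud block squarely (205–460, front edge at row 350). The gap is about 10–14 mm.

To row units: 7 mm / 500 = 0.014, 6 mm / 500 = 0.012.

Call:
send_rows(rows="0 0 0 0.003 0 0 -1; 0 0 0 0.006 0 0 -1; 0 0 0 0.008 0 0 -1; 0 0 0 0.01 0 0 -1; 0 0 0 0.012 0 0 -1; 0 0 0 0.014 0 0 -1")

```text
time: 16.05
eef_pos: [0.5429, -0.0594, 0.091]
tcp_rot: [1.0, -0.011, -0.001, 0.001]
contact_force: [-7.6, -4.4, 5.4]
opening: 0.157
finger_force: 43.5
```

To row units: 3 mm / 500 = 0.006, 2 mm / 500 = 0.004.

Call:
send_rows(rows="0 0 0 0.002 0 0 -1; 0 0 0 0.004 0 0 -1; 0 0 0 0.006 0 0 -1")

```text
time: 16.42
eef_pos: [0.5459, -0.0595, 0.0909]
tcp_rot: [1.0, -0.011, -0.001, 0.001]
contact_force: [-6.5, -5.7, 5.3]
opening: 0.155
finger_force: 43.5
```

To row units: 2 mm / 500 = 0.004, 1 mm / 500 = 0.002.

Call:
send_rows(rows="0 0 0 0.002 0 0 -1; 0 0 0 0.004 0 0 -1")

```text
time: 16.68
eef_pos: [0.5479, -0.0596, 0.0909]
tcp_rot: [1.0, -0.011, -0.001, 0.001]
contact_force: [-7.1, -6.2, 6.4]
opening: 0.157
finger_force: 43.5
```

To row units: 2 mm / 500 = 0.004, 1 mm / 500 = 0.002.

Call:
send_rows(rows="0 0 0 0.002 0 0 -1; 0 0 0 0.004 0 0 -1")

```text
time: 16.92
eef_pos: [0.5497, -0.0596, 0.091]
tcp_rot: [1.0, -0.011, -0.002, 0.001]
contact_force: [-7.3, -6.0, 7.0]
opening: 0.161
finger_force: 43.5
```

```bash
cat > f.py <<'E'
from h import *
F=[]
for i in range(6):
    ctrl.read_camera("wrist"); s=ctrl.get_state(); F.append(np.r_[s["contact_force"],s["wrist_torque"],s["eef_pos"]])
print(np.mean(F,0),s["time"])
E
python3 f.py
```

```text
[-7.4896 -5.4472  6.4786 -0.5494  0.902  -0.0466  0.5498 -0.0596  0.0909] 17.225
```

To row units: 2 mm / 500 = 0.004, 1 mm / 500 = 0.002.

Call:
send_rows(rows="0 0 0 0.002 0 0 -1; 0 0 0 0.004 0 0 -1")

```text
time: 17.48
eef_pos: [0.5512, -0.0596, 0.0909]
tcp_rot: [1.0, -0.011, -0.002, 0.001]
contact_force: [-10.7, -4.3, 9.6]
opening: 0.156
finger_force: 43.7
```

```bash
python3 f.py
```

```text
[-9.5609 -5.3498  7.5944 -0.5608  1.1523 -0.0279  0.5513 -0.0596  0.0909] 17.775
```

To row units: 1 mm / 500 = 0.002, 0.5 mm / 500 = 0.001.

Call:
send_rows(rows="0 0 0 0.001 0 0 -1; 0 0 0 0.002 0 0 -1")

```text
time: 18.02
eef_pos: [0.5518, -0.0596, 0.0909]
tcp_rot: [1.0, -0.011, -0.003, 0.001]
contact_force: [-11.0, -5.3, 9.6]
opening: 0.155
finger_force: 43.8
```

```bash
python3 f.py
```

```text
[-10.9061  -5.5678   8.6305  -0.6104   1.3725  -0.0306   0.5518  -0.0596
   0.0909] 18.325
```

To row units: -130 mm / 500 = -0.26, -90 mm / 500 = -0.18.

Call:
send_rows(rows="0 0 0 -0.0016 0 0 -1; 0 0 0 -0.0016 0 0 -1; 0 0 0 -0.0016 0 0 0.3; 0 0 0 -0.0016 0 0 0.3; 0 0 0 -0.0016 0 0 0.3; 0 0 0 -0.0016 0 -0.08 0.3; 0 0 0 -0.0016 0 -0.18 0.3; 0 0 0 -0.0016 0 -0.26 0.3")

```text
time: 19.32
eef_pos: [0.5531, -0.0578, 0.2214]
tcp_rot: [1.0, -0.011, 0.001, 0.0]
contact_force: [0.2, 0.7, -0.0]
opening: 0.65
finger_force: 0.0
```

Run:
```python
from h import *
s=ctrl.get_state(); print(s["eef_pos"],s["time"],go([.654,.0897,.2]))
```

```text
[ 0.5531 -0.0578  0.2214] 19.325 [  97.475  -149.7334   21.4875]
```

To row units: -150 mm / 500 = -0.3, -130 mm / 500 = -0.26, -80 degrees / 114.5916 = -0.6981.

Call:
send_rows(rows="0 0 -0.0873 0.03 -0.04 -0.02 0.3; 0 0 -0.1745 0.06 -0.08 -0.04 0.3; 0 0 -0.2618 0.09 -0.12 -0.05 0.3; 0 0 -0.3491 0.12 -0.17 -0.05 0.3; 0 0 -0.4363 0.15 -0.22 -0.05 0.3; 0 0 -0.5236 0.18 -0.26 -0.05 0.3; 0 0 -0.6109 0.194 -0.3 -0.05 0.3; 0 0 -0.6981 0.194 -0.3 -0.05 0.3")

```text
time: 20.32
eef_pos: [0.6534, 0.0916, 0.2438]
tcp_rot: [0.771, 0.637, 0.0, -0.0]
contact_force: [-0.8, -0.2, 0.1]
opening: 0.65
finger_force: 0.0
```

To row units: -10 degrees / 114.5916 = -0.0873.

Call:
send_rows(rows="0 0 -0.0873 0 0 0 0.3; 0 0 -0.0873 0 0 0 0.3; 0 0 -0.0873 0 0 0 0.3")

```text
time: 20.7
eef_pos: [0.6531, 0.0899, 0.2441]
tcp_rot: [0.716, 0.698, -0.0, -0.0]
contact_force: [0.2, -0.9, -0.1]
opening: 0.651
finger_force: 0.0
```

Run:
```python
from h import *
p=ctrl.read_camera("wrist"); save(p,"w7.png"); s=ctrl.get_state()
print(s["eef_pos"],R.from_quat(s["tcp_rot"]).as_matrix(),s["time"],s["qpos"])
print(-np.array(p["extrinsics"])[:3,:3].T@np.array(p["extrinsics"])[:3,3])
for t in ["stop3","stop3_post"]:
    for d in ctrl.look_for(p,t)[:3]:
        w=towld(p,d["position"]); print(t,round(d["p"],2),w,proj(p,w)[0].round())
print(proj(p,[[.6539,.0897,.098]]))
```

```text
[0.6531 0.0898 0.2442] [[ 0.0249  0.9997 -0.0001]
 [ 0.9997 -0.0249  0.    ]
 [ 0.     -0.0001 -1.    ]] 20.75 [-0.017   0.2593  1.6266  0.      1.2558  0.0079]
[0.6547 0.1729 0.3652]
stop3 0.71 [ 0.5744 -0.1465  0.0429] [258. 354.]
stop3 0.58 [ 0.5975 -0.0576  0.0439] [271. 296.]
stop3 0.58 [0.6587 0.094  0.0465] [320. 172.]
stop3_post 0.96 [0.6531 0.0945 0.0499] [315. 172.]
[[315.8631 190.3503]]
```

View pics/w7.png

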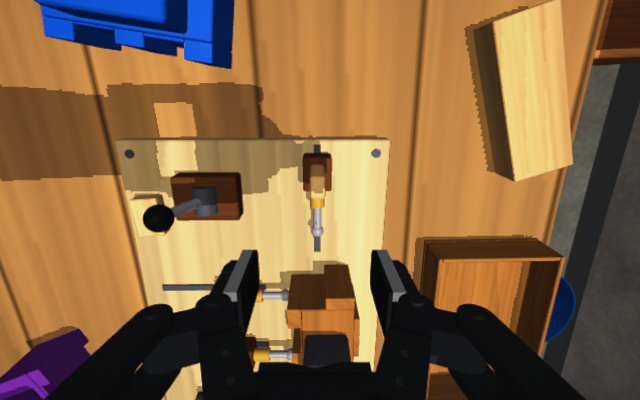

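Wrist picture: the stop3 post is at (316,188), matching the prediction. Its ball is at (317,235), the blank's end is at about row 265, and both near stops touch the blank.

Run:
```python
from h import *
p=ctrl.read_camera("wrist")
n=ray(p,[[317,239]],.038)[0]; print("nose",n)
for z in (.02,.05,.09): print("end",ray(p,[[305,276],[335,265]],z))
sl=ray(p,[[303,153],[331,153],[303,191],[331,191]],.05);print(sl,sl.mean(0))
```

```text
nose [0.6538 0.0126 0.038 ]
end [[ 0.6375 -0.0472  0.02  ]
 [ 0.6753 -0.0324  0.02  ]]
end [[ 0.639  -0.0281  0.05  ]
 [ 0.6735 -0.0146  0.05  ]]
end [[ 0.641  -0.0026  0.09  ]
 [ 0.6711  0.0092  0.09  ]]
[[0.6418 0.1142 0.05  ]
 [0.6699 0.1135 0.05  ]
 [0.6404 0.0742 0.05  ]
 [0.6696 0.0735 0.05  ]] [0.6554 0.0938 0.05  ]
```

To row units: 154 mm / 500 = 0.308, 135 mm / 500 = 0.27.

Call:
send_rows(rows="0 0 0 0 0.002 0.1 0.3; 0 0 0 0 0.002 0.2 0.3; 0 0 0 0 0.002 0.27 0.3; 0 0 0 0 0.002 0.308 0.3; 0 0 0 0 0.002 0.308 0.3; 0 0 0 0 0.002 0.308 0.3")

```text
time: 21.65
eef_pos: [0.6555, 0.0898, 0.0924]
tcp_rot: [0.715, 0.699, 0.001, 0.001]
contact_force: [-0.4, 0.1, -0.1]
opening: 0.653
finger_force: 0.0
```

Call:
send_rows(rows="0 0 0 0 0 0 -1; 0 0 0 0 0 0 -1; 0 0 0 0 0 0 -1; 0 0 0 0 0 0 -1; 0 0 0 0 0 0 -1")

```text
time: 22.28
eef_pos: [0.6556, 0.0898, 0.0917]
tcp_rot: [0.715, 0.699, 0.001, 0.001]
contact_force: [4.2, 0.2, 4.0]
opening: 0.149
finger_force: 45.4
```

To row units: -30 mm / 500 = -0.06, -27 mm / 500 = -0.054.

Call:
send_rows(rows="0 0 0 -0.008 0 0 -1; 0 0 0 -0.016 0 0 -1; 0 0 0 -0.024 0 0 -1; 0 0 0 -0.032 0 0 -1; 0 0 0 -0.04 0 0 -1; 0 0 0 -0.048 0 0 -1; 0 0 0 -0.054 0 0 -1; 0 0 0 -0.06 0 0 -1")

```text
time: 23.28
eef_pos: [0.6549, 0.062, 0.0917]
tcp_rot: [0.715, 0.699, 0.003, 0.0]
contact_force: [5.1, 7.0, 4.2]
opening: 0.155
finger_force: 45.3
```

```bash
python3 f.py
```

```text
[ 5.2404  5.7688  3.7414  0.7788 -0.5067  0.0403  0.6549  0.0616  0.0917] 23.575
```

Call:
send_rows(rows="0 0 0 -0.003 0 0 -1; 0 0 0 -0.006 0 0 -1; 0 0 0 -0.009 0 0 -1; 0 0 0 -0.012 0 0 -1; 0 0 0 -0.014 0 0 -1")

```text
time: 24.2
eef_pos: [0.6548, 0.055, 0.0917]
tcp_rot: [0.715, 0.699, 0.003, 0.0]
contact_force: [5.3, 7.6, 3.9]
opening: 0.155
finger_force: 45.3
```

To row units: -4 mm / 500 = -0.008, -3 mm / 500 = -0.006.

Call:
send_rows(rows="0 0 0 -0.002 0 0 -1; 0 0 0 -0.004 0 0 -1; 0 0 0 -0.006 0 0 -1; 0 0 0 -0.008 0 0 -1")

```text
time: 24.7
eef_pos: [0.6547, 0.051, 0.0917]
tcp_rot: [0.715, 0.699, 0.003, 0.0]
contact_force: [5.4, 6.6, 3.0]
opening: 0.152
finger_force: 45.3
```

To row units: -3 mm / 500 = -0.006, -2 mm / 500 = -0.004.

Call:
send_rows(rows="0 0 0 -0.002 0 0 -1; 0 0 0 -0.004 0 0 -1; 0 0 0 -0.006 0 0 -1")

```text
time: 25.08
eef_pos: [0.6546, 0.048, 0.0917]
tcp_rot: [0.715, 0.699, 0.003, 0.0]
contact_force: [5.4, 6.5, 3.9]
opening: 0.154
finger_force: 45.3
```

To row units: -3 mm / 500 = -0.006, -2 mm / 500 = -0.004.

Call:
send_rows(rows="0 0 0 -0.002 0 0 -1; 0 0 0 -0.004 0 0 -1; 0 0 0 -0.006 0 0 -1")

```text
time: 25.45
eef_pos: [0.6546, 0.045, 0.0917]
tcp_rot: [0.715, 0.699, 0.003, 0.0]
contact_force: [5.2, 7.2, 4.6]
opening: 0.155
finger_force: 45.3
```

Call:
send_rows(rows="0 0 0 -0.002 0 0 -1; 0 0 0 -0.004 0 0 -1; 0 0 0 -0.006 0 0 -1")

```text
time: 25.82
eef_pos: [0.6545, 0.042, 0.0917]
tcp_rot: [0.715, 0.699, 0.003, 0.0]
contact_force: [5.0, 7.0, 3.8]
opening: 0.153
finger_force: 45.3
```

To row units: -3 mm / 500 = -0.006, -2 mm / 500 = -0.004.

Call:
send_rows(rows="0 0 0 -0.002 0 0 -1; 0 0 0 -0.004 0 0 -1; 0 0 0 -0.006 0 0 -1")

```text
time: 26.2
eef_pos: [0.6544, 0.039, 0.0917]
tcp_rot: [0.715, 0.699, 0.003, 0.0]
contact_force: [5.6, 6.8, 3.6]
opening: 0.15
finger_force: 45.3
```

To row units: -3 mm / 500 = -0.006, -2 mm / 500 = -0.004.

Call:
send_rows(rows="0 0 0 -0.002 0 0 -1; 0 0 0 -0.004 0 0 -1; 0 0 0 -0.006 0 0 -1")

```text
time: 26.58
eef_pos: [0.6543, 0.036, 0.0917]
tcp_rot: [0.715, 0.699, 0.003, 0.0]
contact_force: [4.9, 7.5, 3.1]
opening: 0.157
finger_force: 45.3
```

To row units: -3 mm / 500 = -0.006, -2 mm / 500 = -0.004.

Call:
send_rows(rows="0 0 0 -0.002 0 0 -1; 0 0 0 -0.004 0 0 -1; 0 0 0 -0.006 0 0 -1")

```text
time: 26.95
eef_pos: [0.6543, 0.0331, 0.0917]
tcp_rot: [0.715, 0.699, 0.003, 0.0]
contact_force: [5.8, 7.3, 4.4]
opening: 0.158
finger_force: 45.3
```

Call:
send_rows(rows="0 0 0 -0.002 0 0 -1; 0 0 0 -0.004 0 0 -1")

```text
time: 27.2
eef_pos: [0.6542, 0.031, 0.0917]
tcp_rot: [0.715, 0.699, 0.003, 0.0]
contact_force: [5.4, 7.7, 4.2]
opening: 0.154
finger_force: 45.3
```

```bash
python3 f.py
```

```text
[ 5.2781  6.5393  4.0162  0.8544 -0.5351  0.0349  0.6542  0.0309  0.0917] 27.5
```

To row units: -2.5 mm / 500 = -0.005, -2 mm / 500 = -0.004.

Call:
send_rows(rows="0 0 0 -0.002 0 0 -1; 0 0 0 -0.004 0 0 -1; 0 0 0 -0.005 0 0 -1")

```text
time: 27.88
eef_pos: [0.6542, 0.0289, 0.0917]
tcp_rot: [0.715, 0.699, 0.003, -0.0]
contact_force: [6.2, 8.7, 4.3]
opening: 0.157
finger_force: 45.4
```

```bash
python3 f.py
```

```text
[ 5.4944  7.9113  4.0678  1.063  -0.5582  0.0402  0.6542  0.0289  0.0917] 28.175
```

To row units: -1.8 mm / 500 = -0.0036, -0.9 mm / 500 = -0.0018.

Call:
send_rows(rows="0 0 0 -0.0018 0 0 -1; 0 0 0 -0.0036 0 0 -1")

```text
time: 28.42
eef_pos: [0.6542, 0.0277, 0.0917]
tcp_rot: [0.715, 0.699, 0.004, -0.0]
contact_force: [5.4, 9.4, 3.4]
opening: 0.157
finger_force: 45.3
```

```bash
python3 f.py
```

```text
[ 5.8872  9.3213  4.0765  1.2245 -0.5847  0.0242  0.6542  0.0276  0.0917] 28.725
```

Call:
send_rows(rows="0 0 0 -0.0008 0 0 -1; 0 0 0 -0.0016 0 0 -1")

```text
time: 28.98
eef_pos: [0.6541, 0.0272, 0.0917]
tcp_rot: [0.715, 0.699, 0.004, -0.001]
contact_force: [6.5, 10.3, 3.6]
opening: 0.152
finger_force: 45.3
```

```bash
python3 f.py
```

```text
[ 6.0761 10.23    3.8965  1.3425 -0.5811  0.0336  0.6541  0.0272  0.0917] 29.275
```

To row units: -110 mm / 500 = -0.22, -80 mm / 500 = -0.16.

Call:
send_rows(rows="0 0 0 0.0016 0 0 -1; 0 0 0 0.0016 0 0 -1; 0 0 0 0.0016 0 0 0; 0 0 0 0.0016 0 0 0; 0 0 0 0.0016 0 0 0; 0 0 0 0.0016 0 -0.08 0; 0 0 0 0.0016 0 -0.16 0; 0 0 0 0.0016 0 -0.22 0")

```text
time: 30.28
eef_pos: [0.6527, 0.0241, 0.202]
tcp_rot: [0.715, 0.699, 0.0, 0.0]
contact_force: [0.0, 0.6, 0.2]
opening: 0.501
finger_force: 0.0
```

Run:
```python
from h import *
s=ctrl.get_state(); print(s["eef_pos"],s["time"])
for n in ("top","side"):
    p=ctrl.read_camera(n)
    for t in ["lock_tip","lock","blank","offcut"]:
        for d in ctrl.look_for(p,t)[:2]:
            if d["p"]>.3: w=towld(p,d["position"]); print(n,t,round(d["p"],2),w,proj(p,w)[0].round())
print(go([.47,.065,.2]))
```

```text
[0.6527 0.0241 0.202 ] 30.275
top lock 0.41 [ 0.6422 -0.108   0.0858] [342. 161.]
top blank 0.91 [ 0.6462 -0.1098  0.0886] [342. 160.]
top blank 0.77 [ 0.3069 -0.2125  0.0653] [370. 255.]
side lock 0.4 [0.5115 0.0698 0.1007] [295. 197.]
side lock 0.32 [ 0.5408 -0.0065  0.0188] [310. 199.]
side blank 0.88 [0.4718 0.2668 0.0722] [244. 250.]
side blank 0.76 [ 0.6397 -0.0937  0.0879] [310. 154.]
side offcut 0.46 [0.4607 0.0473 0.0387] [314. 219.]
[  36.2914 -182.7743   -1.029 ]
```

To row units: -186 mm / 500 = -0.372, -180 mm / 500 = -0.36.

Call:
send_rows(rows="0 0 0 0.01 -0.06 0 -1; 0 0 0 0.024 -0.16 0 -1; 0 0 0 0.04 -0.26 0 -1; 0 0 0 0.072 -0.36 0 -1; 0 0 0 0.076 -0.372 0 -1; 0 0 0 0.076 -0.372 0.06 -1; 0 0 0 0.076 -0.372 0.1 -1; 0 0 0 0.076 -0.372 0.1 -1")

```text
time: 31.78
eef_pos: [0.467, 0.0666, 0.1486]
tcp_rot: [0.715, 0.699, -0.001, -0.001]
contact_force: [0.4, -0.5, 0.0]
opening: -0.001
finger_force: 0.0
```

Run:
```python
from h import *
p=ctrl.read_camera("wrist"); s=ctrl.get_state(); print(s["eef_pos"],s["time"],s["contact_force"],s["opening"])
for t in ["lock_tip","lock","offcut"]:
    for d in ctrl.look_for(p,t)[:2]:
        w=towld(p,d["position"]); print(t,round(d["p"],2),w,proj(p,w)[0].round())
print(go([.47,.065,.102]))
```

```text
[0.4679 0.0666 0.1499] 31.825 [-0.172   1.1919  0.9736] 0.002530039851823878
lock_tip 0.59 [0.5073 0.0717 0.1072] [387. 235.]
lock 0.75 [0.5116 0.0684 0.1022] [392. 236.]
offcut 0.68 [0.4632 0.0531 0.0382] [311. 220.]
offcut 0.27 [0.6514 0.0319 0.0521] [560. 248.]
[-1.5346  1.23   49.4289]
```

To row units: 48 mm / 500 = 0.096, 47 mm / 500 = 0.094.

Call:
send_rows(rows="0 0 0 0 0 0.06 -1; 0 0 0 0 0 0.094 -1; 0 0 0 0 0 0.094 -1; 0 0 0 0 0.02 0.094 -1; 0 0 0 0 0.04 0.094 -1; 0 0 0 0 0.06 0.094 -1; 0 0 0 0 0.08 0.094 -1; 0 0 0 0 0.096 0.094 -1")

```text
time: 32.98
eef_pos: [0.5164, 0.0656, 0.1034]
tcp_rot: [0.715, 0.699, 0.0, 0.0]
contact_force: [-0.9, 0.2, 0.2]
opening: 0.0
finger_force: 0.6
```

To row units: 20 mm / 500 = 0.04, 16 mm / 500 = 0.032.

Call:
send_rows(rows="0 0 0 0 0.012 0 -1; 0 0 0 0 0.024 0 -1; 0 0 0 0 0.032 0 -1; 0 0 0 0 0.04 0 -1")

```text
time: 33.48
eef_pos: [0.5352, 0.0652, 0.1028]
tcp_rot: [0.715, 0.699, -0.0, -0.0]
contact_force: [-0.4, -0.9, -1.5]
opening: -0.001
finger_force: 0.6
```

```bash
cat > l.py <<'E'
from h import *
s=ctrl.get_state(); print(s["eef_pos"],s["time"],s["contact_force"])
for n in ("wrist","side","top"):
    p=ctrl.read_camera(n); save(p,n+"_l.png")
    for t in ["lock_tip","lock"]:
        for d in ctrl.look_for(p,t)[:2]:
            w=towld(p,d["position"])
            if abs(w[1]-.066)<.03: print(n,t,round(d["p"],2),w,proj(p,w)[0].round())
E
python3 l.py
```

```text
[0.5352 0.0652 0.1028] 33.475 [-0.423  -0.8695 -1.4655]
wrist lock_tip 0.94 [0.5551 0.0699 0.103 ] [360. 278.]
wrist lock_tip 0.3 [0.4661 0.052  0.0411] [209. 251.]
wrist lock 0.61 [0.5607 0.072  0.0998] [372. 269.]
side lock 0.44 [0.5533 0.0719 0.0942] [285. 191.]
```

To row units: 5 mm / 500 = 0.01, 4 mm / 500 = 0.008.

Call:
send_rows(rows="0 0 0 0 0.004 0 -1; 0 0 0 0 0.008 0 -1; 0 0 0 0 0.01 0 -1")

```text
time: 34.3
eef_pos: [0.538, 0.0652, 0.1029]
tcp_rot: [0.715, 0.699, -0.003, -0.003]
contact_force: [-10.4, -0.1, 7.3]
opening: -0.001
finger_force: 5.3
```

The lever is at its end stop. Backing off and lifting.

To row units: -140 mm / 500 = -0.28, -120 mm / 500 = -0.24.

Call:
send_rows(rows="0 0 0 0 -0.01 0 -1; 0 0 0 0 -0.03 0 -1; 0 0 0 0 -0.04 -0.06 -1; 0 0 0 0 -0.04 -0.16 -1; 0 0 0 0 -0.12 -0.24 -1; 0 0 0 0 -0.12 -0.28 -1; 0 0 0 0 -0.12 -0.28 -1")

```text
time: 35.17
eef_pos: [0.4814, 0.0664, 0.2456]
tcp_rot: [0.715, 0.699, 0.002, 0.002]
contact_force: [0.6, -0.9, -0.3]
opening: -0.0
finger_force: 0.0
```

```bash
python3 l.py
python3 - <<'E'
from h import *
for n in ("side","wrist"):
    p=ctrl.read_camera(n)
    for t in ["blank","stop1_post","stop2_post","stop3_post","offcut"]:
        for d in ctrl.look_for(p,t)[:2]:
            w=towld(p,d["position"]); print(n,t,round(d["p"],2),w)
E
```

```text
[0.4814 0.0664 0.2456] 35.175 [ 0.6188 -0.8824 -0.3049]
wrist lock_tip 0.58 [0.5538 0.069  0.103 ] [397. 186.]
wrist lock 0.58 [0.5628 0.0685 0.0973] [405. 185.]
side lock 0.69 [0.5521 0.0674 0.0931] [287. 191.]
side blank 0.84 [ 0.2872 -0.1682  0.0707]
side blank 0.8 [ 0.639  -0.1153  0.068 ]
side stop1_post 0.82 [ 0.5461 -0.1462  0.0482]
side stop2_post 0.79 [ 0.544  -0.0569  0.052 ]
side stop3_post 0.51 [0.6471 0.0304 0.0512]
side offcut 0.66 [0.4611 0.0467 0.037 ]
wrist blank 0.92 [ 0.6512 -0.0659  0.0897]
wrist blank 0.79 [0.5217 0.2137 0.0503]
wrist stop1_post 0.27 [0.4645 0.0501 0.0393]
wrist stop2_post 0.6 [ 0.5477 -0.0495  0.0457]
wrist stop2_post 0.23 [0.6436 0.029  0.0475]
wrist stop3_post 0.68 [0.6457 0.0316 0.0461]
```

Run:
```python
from h import *
for n in ("wrist","top"):
    p=ctrl.read_camera(n)
    u=proj(p,[.560,.067,.095])[0]; im=p["color"].astype(int)
    r=25 if n=="wrist" else 9
    x0,y0=int(u[0])-r,int(u[1])-r; m=(im[y0:y0+2*r,x0:x0+2*r].max(2)<42).astype(np.uint8)
    k,l,st,c=cv2.connectedComponentsWithStats(m)
    for i in range(1,k):
        if st[i,4]>6: print(n,st[i],c[i]+[x0,y0],ray(p,[c[i]+[x0,y0]],.095)[0])
p=ctrl.read_camera("top"); print(ray(p,np.array([[253,278],[313,278],[253,345],[310,345]])/4.4+[230,120],.044))
```

```text
wrist [ 14  14  30  27 612] [407.7484 188.3333] [0.5632 0.0656 0.095 ]
[[0.5662 0.0884 0.044 ]
 [0.5669 0.0382 0.044 ]
 [0.5095 0.0871 0.044 ]
 [0.5102 0.0396 0.044 ]]
```

```bash
python3 -c "
from plant import ctrl
print(ctrl.sign_off())"
```

```text
the job is handed in; nothing more can be done
None
```

I handed the job in at about 35 s, and the sign-off returned no verdict: all three stops rest on the blank at about 3–4 N along their slides, the locking lever is at its end stop (force felt; about 0.93 rad from the picture), and the arm is clear. The one uncertainty is stop1: its ball sits on the corner of a proud block, so its actual contact force is inferred at about 3–5 N rather than read directly.

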